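# Open the solvent bottle to refill the spotting gun

### The arm

A 6-joint arm with a two-finger parallel gripper is mounted at the origin on the work surface. World frame = base frame: x ahead of the robot, y to its left, z up, the work surface at z = 0. Lengths are in mm, angles in rad, forces in N, time in s.
With the tool pointing down it reaches from about 275 to 975 mm from the base axis. Payload 8.4 kg.
Tool frame: the origin (TCP) lies between the finger pads; the fingertips stand 19 mm ahead of it and the grasp point (between the pads) is the TCP (env.tip_extent is the distance from the TCP to the fingertips, in mm); z points along the fingers, y is the line along which they close (so a half turn about z gives the same grasp; the last joint's range is limited). The gripper opens to 92 mm and grips with 3 to 60 N. Pads are 20 mm wide; open, the fingers measure 128 mm over their backs; the gripper's body (75 mm by 189 mm) begins 69 mm behind the grasp point.
Start: joints at [-1.111, 0.353, 1.633, -0, 1.155, -0.002], TCP at [278.474, -559.536, 233.583] pointing down, gripper open.
Joint ranges: [-2.63, 2.63], [-0.92, 2.1], [0.06, 2.66], [-1.3, 4.44], [0, 2.69], [-3.02, 3.02]. Speed limits (rad/s): [2.22, 2.22, 2.79, 3.14, 3.14, 3.14].

### API

Orientations are given as a unit quaternion [w, x, y, z].
In Python, from station import env gives the robot as it stands. The module is installed in compiled form; this text tells all that it offers.
- The arm moves only by the tool arm_command, never from a script. Its argument "commands" is a list that holds one entry, the list of rows, each a list of 5 numbers: the shift along the tool's x, y, z in mm, then the turn about the tool's z in degrees, then the finger opening in mm, from 0 to 91.9. A call has exactly 8 rows; each row shifts and turns the commanded pose from where the row before left it, along the tool's axes as they then stand; what a row does not reach is not made up. A row lasts 1/8 s, in which the tool goes at most 62.5 mm and 10.7 degrees, less where a joint would pass 70% of its speed; a pose out of reach is approached as far as the arm can. A call is refused whole if a number of a shift passes 62.5 or a number of a turn 10.7, either way. A call with a gripper value outside its range is refused whole. The fingers move at their own pace and stop on an object; the grip force is fixed at half the most. Time passes only in rows, so rows that do not move let the fingers close, or fill a call up. It gives the time, the measured TCP pose, the force, the opening and the grip force at its end, in the units of the state.
- env.read_state(): the state, without advancing time (a new reading comes with each control period).
- env.grab_frame(name): name is "scene" or "top"; returns a dict with "img" (480x640x3 uint8, red, green, blue), "z_map" (480x640 float32, mm along the optical axis (not along the pixel's ray), 0 where there is no reading), "K" (3x3 intrinsics, pixels), "R" (3x3) and "t" (3): a world point X has camera coordinates R X + t. Camera axes: x right, y down, z forward; pixel columns grow to the right and rows downward; lengths in mm; the calibration is good to about 2 mm. A picture is of the moment at which its call begins.
- env.sign_off(): hands the job in; it is judged then, once.
The state is a dict: "time_s": time; "joints": joint angles; "joint_vel": joint speeds; "effort": joint torques, N m; "position": TCP position; "tcp_rot": TCP orientation; "contact_force": force on the tool from outside, world axes, zero at the start; "moment": the same for the moment, N m; "grip_width": finger opening in mm; "grip_force": force on a finger pad.
Only numpy, scipy, OpenCV 4.12 (cv2) and the standard library are available. Lean on these libraries where they do the work, as an engineer would, in place of code of your own. Each camera call takes 0.05 s, during which the arm holds its last target. There are 200 camera calls.

### The job

The spotting gun has to be refilled. Stand its empty aluminium cup upright on the table midway between the solvent bottle and the gun, in line with the two, and let go of it; then open the bottle's safety cap: press it down, twist it anticlockwise while it is down until it is free, and lift it straight up about 10 cm above the bottle's mouth. Finish holding the cap level up there over the mouth, in the gripper, and leave everything else where it stands.

Things in the scene. Friction and masses are not known exactly. Their poses are not given: they have to be found in the camera images.
- bottle: Square white plastic bottle, 66 mm wide, in a steel holder (base plate 100 x 100 mm) screwed to the table; it cannot move or turn. Origin: middle of the holder's underside, on the table; z up along the bottle's axis. Gun and thread cone stand on its y axis, one on either side. Shoulder ends 103 mm up, neck 29 mm across, its rim (the mouth) 137.5 mm up.
- cap: Grey ribbed round cap, 46 mm across, 32 mm high, 40 g. Origin: centre of its underside, 116 mm above the table when shut; z up. A spring (5 N, 9.5 N fully down) holds it up under hooks of the neck; it goes down 6.5 mm to a hard stop. Pressed down 4 mm or more it can turn; turned 0.8 to 2.3 rad anticlockwise (from above) it is free and lifts straight off. Clockwise is blocked.
- cup: Empty aluminium cup of the gun, straight and round, 56 mm outside diameter, 80 mm high, wall 2.5 mm, about 90 g, open at the top, standing loose on the table between robot and bottle. Origin: centre of its underside; z up.
- gun: Grey electric spotting gun (sprays stain remover) on a steel bench stand screwed to the table; its bare round cup collar with the suction tube is at the front, pistol grip at the back. 190 mm high, 175 mm long along its x, at most 76 mm wide. Origin: centre of the stand's underside, on the table, 270 to 290 mm from the bottle's origin, on its left or its right.
- thread_cone: Cone of off-white thread, 70 mm across, 158 mm high, loose, on the other side of the bottle from the gun. Origin: centre of its underside. To be left alone.
- far_cone: A second such cone, loose, at the left beyond the shears. Origin: centre of its underside. To be left alone.
- weight: Dark steel pattern weight, 72 mm across, 54 mm high with its knob, behind the bottle. Origin: centre of its underside. To be left alone.
- tape_roll: Roll of brown packing tape lying flat, 100 mm across, 48 mm high, at the right. Origin: centre of its underside. To be left alone.
- shears: Tailor's shears lying flat, 220 mm long along x (blades to +x), 15 mm high, at the left. Origin: near the pivot, on the table. To be left alone.
- bobbin_tray: Grey tray with bobbins, 110 x 150 x 28 mm, at the right beyond the tape. Origin: centre of its underside. To be left alone.
- chalk_box: Small cardboard box of tailor's chalk, 60 x 85 x 22 mm, near the robot at the left. Origin: centre of its underside. To be left alone.
Mind the look-alikes: they are no part of the job. Of the things like the cap, leave any that is orange or turquoise; of the rest the smaller one is meant.

How it is judged (in metres and radians):
On the way, in this order (a step that is already met when the one before it is completed fails the run):
1. the cup stands upright on the table between bottle and gun, about midway and in line with them, and has been let go (x of cup in the frame of bottle between -0.022 and 0.022 m and horizontal distance between cup and bottle between 0.11 and 0.17 m and horizontal distance between cup and gun between 0.11 and 0.17 m and height (world z) of cup below 0.006 m and angle between cup's own z axis and vertical below 0.1 rad and linear speed of cup below 0.02 m/s and contact force between cup and the fingers below 0.1 N), for 0.2 s.
2. the shut cap is pressed down on the bottle (z of cap in the frame of bottle below 0.113 m and horizontal distance between cap and bottle below 0.006 m and angle between the x axis of cap and the x axis of bottle, either way round below 0.3 rad), for 0.05 s.
3. the cap is turned past its catch, still on the neck (angle between the x axis of cap and the x axis of bottle, either way round above 0.5 rad and z of cap in the frame of bottle below 0.13 m and horizontal distance between cap and bottle below 0.01 m), for 0.02 s.
At the end, for the whole second after the job is handed in: The fingers alone hold the cap still and level (0.25 rad), its underside 60 to 150 mm above the mouth, within 30 mm of the bottle's axis. The cup stands upright on the table, let go, within 22 mm of the line from bottle to gun and 110 to 170 mm from each (centres) (all of step 1 and z of cap in the frame of bottle between 0.1975 and 0.2875 m and horizontal distance between cap and bottle below 0.03 m and angle between cap's own z axis and vertical below 0.25 rad and contact force between cap and the fingers above 1 N and contact force between cap and bottle below 0.1 N and linear speed of cap below 0.03 m/s); the arm keeps its last pose, push and grip.
It fails at once if another thing on the table is shoved (more than 30 mm) or knocked over (distance of any of thread_cone, far_cone, weight, tape_roll, shears, bobbin_tray, chalk_box from where it was at the start of the episode above 0.03 m or angle between any of thread_cone, far_cone, weight, tape_roll, shears, bobbin_tray, chalk_box's own z axis and vertical above 0.4 rad).
It fails at once if the cup is tipped over (angle between cup's own z axis and vertical above 0.7 rad).
It also fails if it takes over 58 s, if anything falls off the work surface, if the arm or the gripper's body presses on something with over 40 N, if the wrist force passes 120 N, or if a joint passes its speed limit or range.

## Working session

There is one attempt and no reset: what is moved stays moved. The work goes in short steps, Python scripts to look and compute and a tool call to move; the robot and the scene stay as the last step left them, time stands still between calls to the robot, and variables do not carry over. Pictures are saved under pics/ and viewed, at most 10 in all, crops included, and the job is handed in when it is done.

Besides the shell and the picture viewer there is one more tool, called after "Call:" in YAML: its name, and indented under it one key for each argument. arm_command: Moves the arm, as the interface text tells. Its arguments: {"type":"object","properties":{"commands":{"type":"array"}},"required":["commands"]}

```bash
mkdir -p pics; cat > h.py <<'E'
import numpy as np, cv2
from station import env
def pts(f):
    z=f["z_map"].astype(float);K=np.array(f["K"]);v,u=np.mgrid[:480,:640]
    c=np.stack([(u-K[0,2])/K[0,0]*z,(v-K[1,2])/K[1,1]*z,z],-1)
    w=(c-np.array(f["t"]))@np.array(f["R"]); w[z<=0]=np.nan
    return w
E
python3 - <<'E'
from h import *
for n in("scene","top"):
    f=env.grab_frame(n); cv2.imwrite(f"pics/{n}0.png",f["img"][:,:,::-1]); np.savez(f"{n}0.npz",**f)
    print(n,-np.array(f["R"]).T@f["t"],f["R"][2] if 0 else np.round(f["R"],2).tolist())
print(env.read_state())
E
```

```text
scene [1247.06724055 -181.22917327 1176.96985825] [[0.26, 0.97, -0.02], [0.79, -0.22, -0.57], [-0.55, 0.13, -0.82]]
top [ 274.69588315  -19.09356831 1495.00500623] [[0.01, -1.0, -0.01], [-0.99, -0.01, -0.17], [0.17, 0.01, -0.99]]
{'time_s': 0.1, 'joints': array([-1.11140853e+00,  3.53570455e-01,  1.63407873e+00, -3.73711801e-05,
        1.15521129e+00, -2.35966647e-03]), 'joint_vel': array([-0.00047166,  0.00050109, -0.00214946,  0.00085028, -0.00068298,
        0.00104814]), 'effort': array([-2.40437348e-04, -5.94908452e+01, -3.34927654e+01,  6.99022925e-02,
        1.83854549e-02, -4.66089989e-05]), 'position': array([ 278.26318789, -559.14737581,  232.93590961]), 'tcp_rot': array([-6.13562307e-04,  9.73464908e-01,  2.28835469e-01, -1.60246607e-04]), 'contact_force': array([0.74325258, 0.79423082, 0.24078314]), 'moment': array([-9.47542443e-05, -6.36458559e-02, -2.23007475e-02]), 'grip_force': 0.0, 'grip_width': 91.92356199888704}
```

View pics/top0.png

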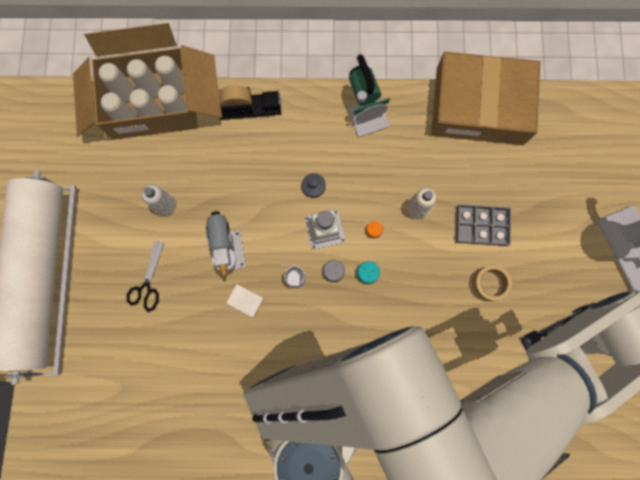

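View pics/scene0.png

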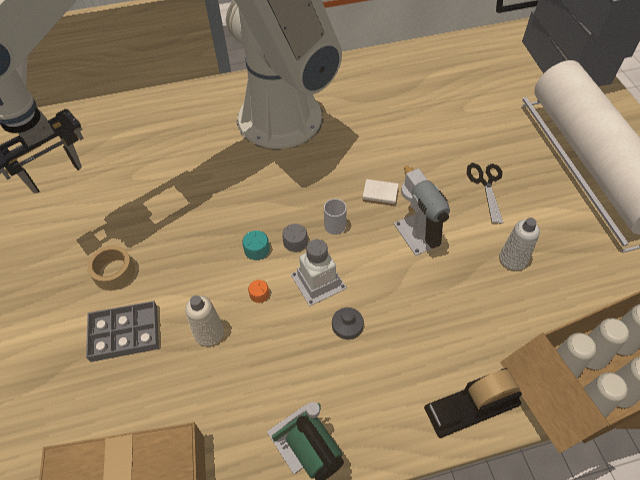

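The top view shows the bottle with its grey cap at (325,220), a loose grey cap at (334,271), and an orange cap at (375,229). It also shows a turquoise cap at (369,272), the cup at (293,277), the gun at (222,245), and the thread cone at (422,203). Orange and turquoise are ruled out. Of the two grey caps, the one on the bottle looks smaller, and I'll check that by size and in a crop.

```bash
python3 - <<'E'
from h import *
T=dict(np.load("top0.npz"));S=dict(np.load("scene0.npz"))
W=pts(T);Ws=pts(S)
def cl(W,box,z0,z1):
    c0,r0,c1,r1=box; p=W[r0:r1,c0:c1].reshape(-1,3); return p[(p[:,2]>z0)&(p[:,2]<z1)]
def rep(n,p):
    if len(p)<4: print(n,"few",len(p)); return
    c,r=cv2.minEnclosingCircle(p[:,:2].astype(np.float32)); q=cv2.minAreaRect(p[:,:2].astype(np.float32))
    print(n,len(p),"med",np.round(np.median(p,0),1),"circ",np.round(c,1),round(r,1),"rect",np.round(q[0],1),np.round(q[1],1),round(q[2],1))
print("table z",np.nanmedian(W[300:330,100:200,2]),np.nanmedian(Ws[150:170,130:200,2]))
for nm,w,bx in (("top",W,dict(cap=(300,195,350,255),loose=(318,255,348,288),cup=(278,260,310,295),gun=(195,200,250,285),cone=(395,180,440,225))),("sc",Ws,dict(cap=(295,230,345,265),loose=(280,220,310,254),cup=(320,195,350,240),gun=(385,160,455,260),cone=(180,290,230,350)))):
    rep(nm+" cap top",cl(w,bx["cap"],141,160)); rep(nm+" base plate",cl(w,(295,200,350,255) if nm=="top" else (285,250,352,308),3,14))
    rep(nm+" loose",cl(w,bx["loose"],22,60)); rep(nm+" cup rim",cl(w,bx["cup"],72,90)); rep(nm+" cup all",cl(w,bx["cup"],12,90))
    rep(nm+" gun base",cl(w,bx["gun"],3,12)); rep(nm+" gun all",cl(w,bx["gun"],25,220)); rep(nm+" gun top",cl(w,bx["gun"],150,220));rep(nm+" cone",cl(w,bx["cone"],8,175))
a=cv2.resize(T["img"][185:305,190:350],(800,600),interpolation=cv2.INTER_CUBIC)
cv2.imwrite("pics/crop0.png",a[:,:,::-1])
E
```

```text
table z 0.5538912534995345 -2.4555901144726366
top cap top 230 med [572.2 -31.4 148.3] circ [573.1 -30.3] 23.2 rect [572.2 -30. ] [44.9 43.1] 53.1
top base plate 719 med [564.2 -25.1   5. ] circ [581.  -24.2] 110.8 rect [580.3 -23.9] [162.3 159.4] 0.3
top loose 368 med [446.4 -56.4  42.1] circ [447.7 -57.9] 30.9 rect [447.7 -57. ] [60.1 58.8] 44.2
top cup rim 71 med [429.   51.6  79.2] circ [427.3  51.7] 27.9 rect [426.9  51.4] [54.3 54.2] 45.1
top cup all 164 med [431.2  52.9  65.5] circ [427.1  51.8] 28.0 rect [427.2  51.6] [55.  53.9] 27.5
top gun base 952 med [524.8 234.6   4.9] circ [533.9 271.2] 148.2 rect [534.  268.3] [252.9 160.6] 1.9
top gun all 1287 med [503.3 239.4 178.2] circ [501.2 246.2] 85.2 rect [501.5 244.4] [170.2  62.5] 11.6
top gun top 1116 med [509.3 241.6 179.5] circ [501.2 246.2] 85.2 rect [501.5 244.4] [170.2  62.5] 11.7
top cone 694 med [ 626.7 -293.7  119.1] circ [ 661.  -297.5] 83.2 rect [ 658.8 -304.9] [133.7 120.3] 4.9
sc cap top 297 med [576.4 -31.9 145.6] circ [575.5 -32.4] 24.6 rect [574.7 -31.4] [46.4 46. ] 46.7
sc base plate 293 med [604.7 -53.9   5. ] circ [557.1 -37.5] 99.3 rect [567.  -30.1] [156.1 159.3] 73.9
sc loose 468 med [455.8 -58.9  38.9] circ [451.6 -58.5] 31.4 rect [451.2 -57.4] [60.8 59.6] 21.7
sc cup rim 115 med [433.8  50.2  76.3] circ [429.2  52.2] 30.5 rect [428.4  50.5] [57.  57.4] 40.7
sc cup all 660 med [437.7  50.9  50.8] circ [428.8  49.2] 31.0 rect [429.   50.4] [55.  60.8] 88.5
sc gun base 442 med [502.7 230.6   4.5] circ [426.2 289.2] 173.8 rect [428.  280.8] [178.7 329.1] 67.5
sc gun all 2246 med [527.1 239.6 164.7] circ [470.5 235.1] 120.3 rect [470.4 235.5] [240.6  64.6] 11.7
sc gun top 1343 med [527.7 238.3 175.7] circ [502.7 244.2] 87.1 rect [503.5 242.2] [172.9  64.8] 15.7
sc cone 1386 med [ 660.  -300.6  100.3] circ [ 642.  -304.3] 34.8 rect [ 645.8 -303. ] [61.3 62.8] 56.7
```

View pics/crop0.png

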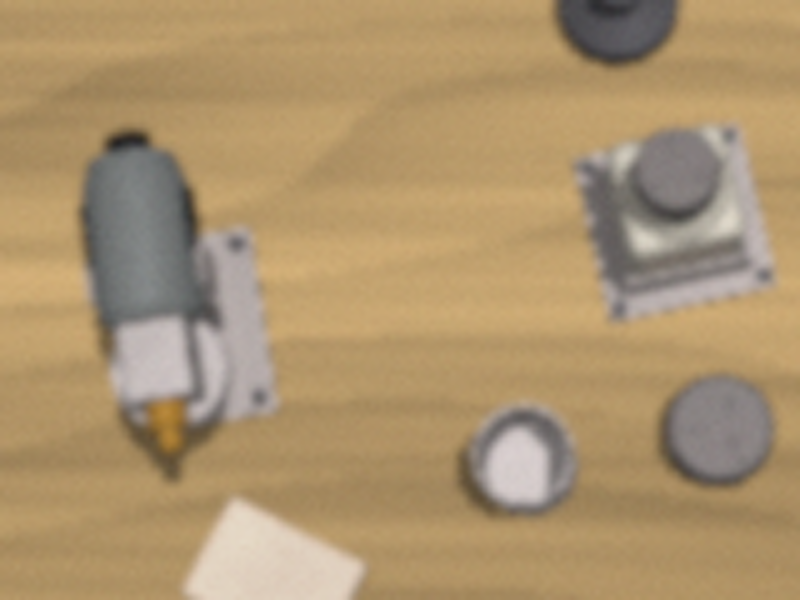

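The crop confirms it: the cap on the bottle is 46 mm across and the loose grey one is about 60 mm. The bottle cap is therefore the one meant. Next I'll get the bottle's yaw from its plate corners, which the crop shows at (580,160), (735,125), (775,285) and (615,320).

```bash
python3 - <<'E'
from h import *
T=dict(np.load("top0.npz"));K,R,t=T["K"],T["R"],T["t"];C=-R.T@t
def ray(u,v,z):
    d=R.T@np.linalg.inv(K)@[u,v,1]; return C+d*(z-C[2])/d[2]
P=np.array([ray(190+x/5,185+y/5,5)[:2] for x,y in((577,158),(738,123),(777,286),(613,321))])
print(P.round(1),P.mean(0))
print(cv2.minAreaRect(P.astype(np.float32)))
for a,b in((0,1),(3,2)):
    d=P[a]-P[b]; print(np.degrees(np.arctan2(-d[0],d[1])),np.linalg.norm(d))
for a,b in((0,3),(1,2)):
    d=P[a]-P[b]; print(np.degrees(np.arctan2(d[1],d[0])),np.linalg.norm(d))
G=np.array([ray(190+x/5,185+y/5,5)[:2] for x,y in((252,230),(278,410))]);print("gun plate edge",G.round(1),np.degrees(np.arctan2(*(G[0]-G[1])[::-1])))
E
```

```text
[[610.4  24.8]
 [632.5 -69.7]
 [535.2 -92.9]
 [513.6   2.4]] [572.93624596 -33.86537011]
((572.931396484375, -34.03765106201172), (99.94090270996094, 97.73690795898438), 13.013921737670898)
13.126109229457692 97.07006720665416
12.800520708310389 97.73758698774098
13.013923879380586 99.38680626353764
13.396323044451641 99.9431270168089
gun plate edge [[565.4 214.6]
 [459.4 195.7]] 10.08822388256966
```

Call:
arm_command:
  commands:
    - [[0,0,0,-9.5,91.9],[0,0,0,-9.5,91.9],[0,0,0,-9.5,91.9],[0,0,0,-9.5,91.9],[0,0,0,-9.5,91.9],[0,0,0,-9.5,91.9],[0,0,0,-9.5,91.9],[0,0,0,-9.5,91.9]]

```text
time_s: 1.1
position: [278.4, -559.3, 233.1]
tcp_rot: [-0.0, 0.624, 0.781, 0.0]
contact_force: [-0.0, -0.4, 0.4]
grip_width: 92.1
grip_force: 0.0
```

Call:
arm_command:
  commands:
    - [[35,17.5,0,0,91.9],[35,17.5,0,0,91.9],[35,17.5,0,0,91.9],[35,17.5,0,0,91.9],[35,17.5,0,0,91.9],[35,17.5,0,0,91.9],[35,17.5,0,0,91.9],[35,17.5,0,0,91.9]]

```text
time_s: 2.1
position: [354.7, -254.6, 233.4]
tcp_rot: [-0.0, 0.626, 0.78, 0.0]
contact_force: [0.9, -0.5, 0.3]
grip_width: 91.8
grip_force: 0.0
```

Call:
arm_command:
  commands:
    - [[35,17.5,0,0,91.9],[35,17.5,0,0,91.9],[35,17.5,0,0,91.9],[35,17.5,0,0,91.9],[35,17.5,20,0,91.9],[35,17.5,20,0,91.9],[35,17.5,20,0,91.9],[35,17.5,20,0,91.9]]

```text
time_s: 3.1
position: [431.1, 49.0, 152.9]
tcp_rot: [0.0, 0.626, 0.78, 0.0]
contact_force: [1.0, 0.4, 0.5]
grip_width: 91.6
grip_force: 0.0
```

Call:
arm_command:
  commands:
    - [[2.5,-2.5,15,0,91.9],[0,0,20,0,91.9],[0,0,20,0,91.9],[0,0,20,0,91.9],[0,0,15,0,91.9],[0,0,5,0,91.9],[0,0,0,0,75],[0,0,0,0,65]]

```text
time_s: 4.1
position: [428.5, 49.6, 59.1]
tcp_rot: [0.0, 0.626, 0.78, 0.0]
contact_force: [-0.1, -0.2, -0.7]
grip_width: 74.0
grip_force: 0.0
```

Call:
arm_command:
  commands:
    - [[0,0,0,0,60],[0,0,0,0,55],[0,0,0,0,50],[0,0,0,0,45],[0,0,0,0,45],[0,0,0,0,45],[0,0,0,0,45],[0,0,0,0,45]]

```text
time_s: 5.1
position: [428.1, 49.6, 58.8]
tcp_rot: [0.0, 0.626, 0.78, 0.0]
contact_force: [-2.0, -1.1, 6.7]
grip_width: 55.1
grip_force: 30.0
```

Call:
arm_command:
  commands:
    - [[0,0,-10,0,45],[0,0,-15,0,45],[5,20,0,0,45],[5,21,0,0,45],[5,21,0,0,45],[5,21,0,0,45],[5,21,0,0,45],[5,20,0,0,45]]

```text
time_s: 6.1
position: [543.4, 106.0, 84.1]
tcp_rot: [0.0, 0.626, 0.78, 0.0]
contact_force: [0.1, -0.0, -0.4]
grip_width: 54.9
grip_force: 30.0
```

```bash
python3 - <<'E'
from h import *
for n in("scene","top"):
    f=env.grab_frame(n)
    if n=="scene": cv2.imwrite("pics/s1.png",f["img"][:,:,::-1])
s=env.read_state();print(s["position"],s["contact_force"],s["grip_width"])
E
```

```text
[544.64466341 106.44106065  84.17914773] [-0.0285477   1.11891275 -1.07129064] 55.2755254527073
```

View pics/s1.png

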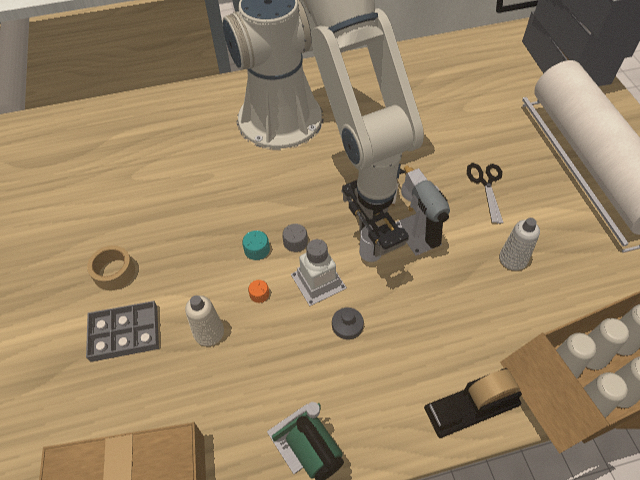

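The picture shows the cup in the gripper near (370,245), clear of the gun and the bottle. Now I'll lower and release it.

Call:
arm_command:
  commands:
    - [[0,-2,8,0,45],[0,0,8,0,45],[0,0,5,0,45],[0,0,3,0,45],[0,0,1,0,45],[0,0,0,0,45],[0,0,0,0,45],[0,0,0,0,45]]

```text
time_s: 7.2
position: [540.4, 105.0, 58.9]
tcp_rot: [-0.0, 0.626, 0.78, -0.0]
contact_force: [-2.9, -1.5, 5.9]
grip_width: 54.7
grip_force: 30.0
```

Call:
arm_command:
  commands:
    - [[0,0,0,0,56],[0,0,0,0,60],[0,0,0,0,70],[0,0,0,0,80],[0,0,0,0,85],[0,0,0,0,85],[0,0,0,0,85],[0,0,0,0,85]]

```text
time_s: 8.2
position: [540.7, 105.2, 58.6]
tcp_rot: [0.0, 0.626, 0.78, -0.0]
contact_force: [0.1, 0.6, 0.6]
grip_width: 84.9
grip_force: 0.0
```

Call:
arm_command:
  commands:
    - [[0,0,-10,0,85],[0,0,-15,0,85],[0,0,-20,0,85],[0,0,-20,0,85],[0,0,-20,0,85],[0,0,-20,0,85],[0,0,-20,0,85],[0,0,-15,0,85]]

```text
time_s: 9.2
position: [541.1, 105.3, 200.6]
tcp_rot: [0.001, 0.626, 0.78, 0.001]
contact_force: [-0.1, -0.8, -0.6]
grip_width: 85.2
grip_force: 0.0
```

Call:
arm_command:
  commands:
    - [[-17.6,0.3,0,0,85],[-17.6,0.3,0,0,85],[-17.6,0.3,0,0,85],[-17.6,0.3,0,0,85],[-17.6,0.3,0,0,85],[-17.6,0.3,0,0,85],[-17.6,0.3,0,0,85],[-17.6,0.3,0,0,85]]

```text
time_s: 10.2
position: [573.7, -32.9, 198.6]
tcp_rot: [0.0, 0.626, 0.78, 0.0]
contact_force: [-0.6, -0.5, 0.5]
grip_width: 85.1
grip_force: 0.0
```

```bash
python3 - <<'E'
from h import *
f=env.grab_frame("scene");w=pts(f)
cv2.imwrite("pics/s2.png",cv2.resize(f["img"][150:330,220:460],(800,600))[:,:,::-1])
for n,(c0,r0,c1,r1),z0,z1 in(("cup",(340,195,395,275),68,90),("cupall",(340,195,395,275),15,90)):
    p=w[r0:r1,c0:c1].reshape(-1,3);p=p[(p[:,2]>z0)&(p[:,2]<z1)&(abs(p[:,0]-541)<45)&(abs(p[:,1]-105)<45)]
    print(n,len(p),cv2.minEnclosingCircle(p[:,:2].astype(np.float32)),p.max(0),p.min(0))
s=env.read_state();print(s["position"],s["joints"])
E
```

```text
cup 163 ((542.4152221679688, 105.87345886230469), 29.54392433166504) [571.33902013 133.31265252  83.59578872] [513.53316731  78.80114428  68.0276959 ]
cupall 668 ((543.2883911132812, 108.37513732910156), 30.906604766845703) [572.96074903 133.48486285  83.59578872] [513.18779694  78.62562568  15.01609449]
[574.26016434 -34.52385309 198.69439328] [-6.21003126e-02  3.12281656e-01  1.77640686e+00 -1.07727045e-03
  1.05220328e+00 -2.78709322e-01]
```

View pics/s2.png

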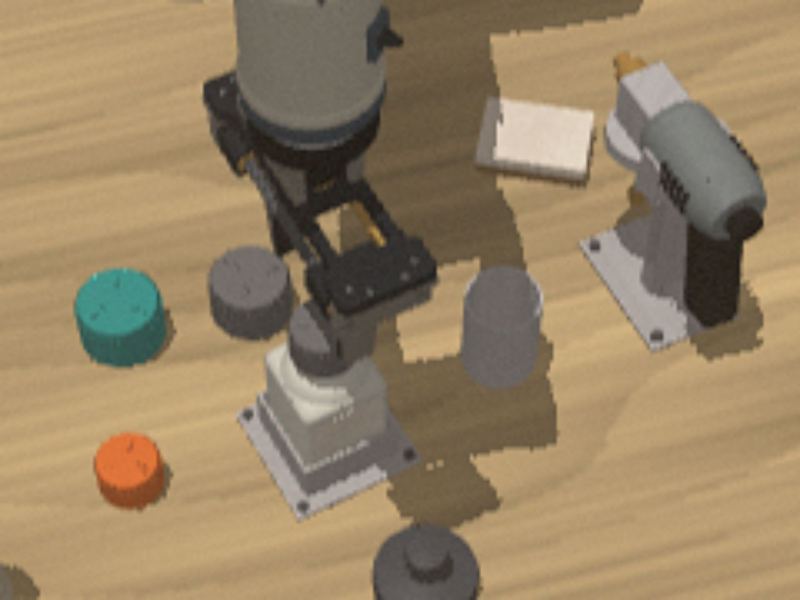

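The cup stands at crop (502,325), about (541,105) mm, and the cap sits under the open fingers. Next I'll descend on the cap and grip it.

Call:
arm_command:
  commands:
    - [[2,0,15,0,85],[0,0,15,0,85],[0,0,15,0,85],[0,0,10,0,85],[0,0,8,0,85],[0,0,0,0,75],[0,0,0,0,65],[0,0,0,0,58]]

```text
time_s: 11.25
position: [573.4, -29.9, 136.1]
tcp_rot: [0.0, 0.626, 0.78, 0.0]
contact_force: [-0.1, -0.4, -0.8]
grip_width: 58.6
grip_force: 0.0
```

Call:
arm_command:
  commands:
    - [[0,0,0,0,52],[0,0,0,0,48],[0,0,0,0,44],[0,0,0,0,40],[0,0,0,0,36],[0,0,0,0,36],[0,0,0,0,36],[0,0,0,0,36]]

```text
time_s: 12.25
position: [572.4, -29.9, 135.6]
tcp_rot: [-0.0, 0.626, 0.78, -0.0]
contact_force: [-5.8, -0.7, 4.3]
grip_width: 45.5
grip_force: 30.0
```

Call:
arm_command:
  commands:
    - [[0,-1,1,0,36],[0,0,1,0,36],[0,0,1,0,36],[0,0,1,0,36],[0,0,1,0,36],[0,0,1,0,36],[0,0,0,0,36],[0,0,0,0,36]]

```text
time_s: 13.25
position: [572.4, -29.9, 130.3]
tcp_rot: [0.0, 0.626, 0.78, 0.0]
contact_force: [-4.3, -0.7, 8.2]
grip_width: 45.9
grip_force: 30.0
```

Call:
arm_command:
  commands:
    - [[0,0,0.7,0,36],[0,0,0,-5,36],[0,0,0,-8,36],[0,0,0,-8,36],[0,0,0,-8,36],[0,0,0,-8,36],[0,0,0,-8,36],[0,0,0,-8,36]]

```text
time_s: 14.25
position: [570.6, -30.3, 129.0]
tcp_rot: [-0.001, 0.21, 0.978, -0.0]
contact_force: [-10.3, -3.1, 10.4]
grip_width: 45.9
grip_force: 30.0
```

```bash
python3 - <<'E'
from h import *
f=env.grab_frame("top");cv2.imwrite("pics/t3.png",cv2.resize(f["img"][175:295,250:410],(800,600))[:,:,::-1])
s=env.read_state();print(s["position"],s["contact_force"],s["moment"],s["joints"],s["grip_width"])
E
```

```text
[570.59425455 -30.30186573 129.0513975 ] [-8.76279671 -2.49957334  9.55384639] [-0.39404682  1.4049752   0.03987643] [-5.53342148e-02  3.93338220e-01  1.83743205e+00 -7.35441404e-04
  9.13689713e-01 -1.20907073e+00] 45.83590159389825
```

Call:
arm_command:
  commands:
    - [[1.5,-0.5,0,-8,36],[0,0,0,-8,36],[0,0,0,-8,36],[0,0,0,-8,36],[0,0,0,0,36],[0,0,0,0,36],[0,0,0,0,36],[0,0,0,0,36]]

```text
time_s: 15.3
position: [570.3, -31.1, 129.4]
tcp_rot: [-0.0, -0.065, 0.998, -0.001]
contact_force: [-6.4, -7.5, 8.6]
grip_width: 45.3
grip_force: 30.0
```

Call:
arm_command:
  commands:
    - [[0,0,-1,0,36],[0,0,-1,0,36],[0,0,-2,0,36],[0,0,-2,0,36],[0,0,-2,0,36],[0,0,-2,0,36],[0,0,-2,0,36],[0,0,0,0,36]]

```text
time_s: 16.3
position: [570.1, -31.1, 140.5]
tcp_rot: [-0.0, -0.065, 0.998, -0.001]
contact_force: [-1.9, -7.6, -1.8]
grip_width: 45.2
grip_force: 30.0
```

The TCP is 5 mm above the shut height and almost nothing pulls on it, so the cap is free. Lifting it.

Call:
arm_command:
  commands:
    - [[0,0,-5,0,36],[0,0,-7,0,36],[0,0,-8,0,36],[0,0,-8,0,36],[0,0,-10,0,36],[0,0,-10,0,36],[0,0,-10,0,36],[0,0,-10,0,36]]

```text
time_s: 17.3
position: [570.5, -29.8, 209.7]
tcp_rot: [0.0, -0.065, 0.998, -0.0]
contact_force: [0.2, -0.9, -0.0]
grip_width: 45.6
grip_force: 30.0
```

Call:
arm_command:
  commands:
    - [[0,0,-10,0,36],[0,0,-10,0,36],[0,0,-10,0,36],[0,0,-10,0,36],[0,0,-6,0,36],[0,0,-3,0,36],[0,0,0,0,36],[0,0,0,0,36]]

```text
time_s: 18.3
position: [570.3, -29.8, 257.5]
tcp_rot: [-0.0, -0.065, 0.998, 0.0]
contact_force: [-0.1, -0.2, 0.2]
grip_width: 45.8
grip_force: 30.0
```

```bash
python3 - <<'E'
from h import *
f=env.grab_frame("scene");cv2.imwrite("pics/s4.png",cv2.resize(f["img"][120:330,220:500],(800,600))[:,:,::-1])
s=env.read_state();print(s["position"],s["contact_force"],s["grip_width"],s["grip_force"])
E
```

```text
[570.27908903 -29.85556883 257.51588787] [ 0.17599464  0.45560218 -0.35560047] 45.42495892076969 29.995883964729728
```

View pics/s4.png

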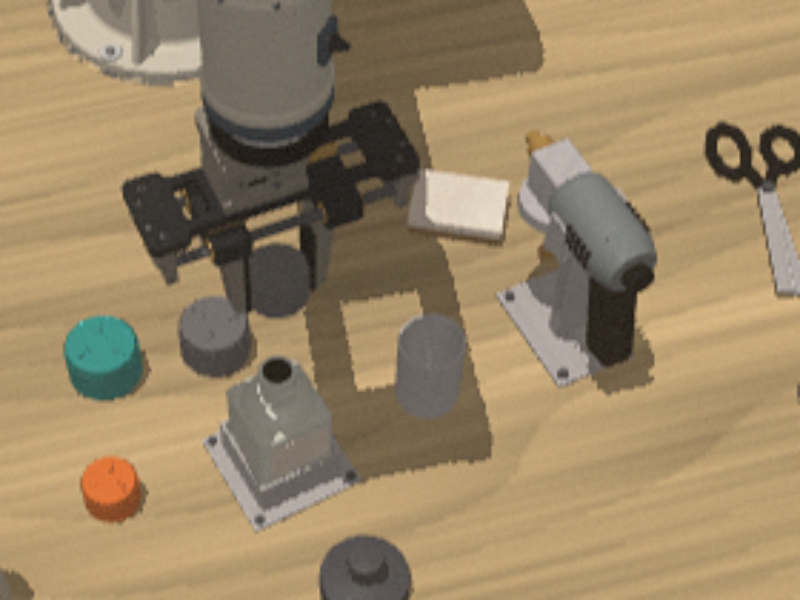

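The cap is held between the fingers at crop (278,280), above the open mouth at (277,370). The cup stands midway between bottle and gun at (430,365). Handing in.

```bash
python3 -c "
from station import env
print(env.sign_off())"
```

```text
the job is handed in; nothing more can be done
None
```

I set the cup upright midway between the bottle and the gun, opened the bottle, and handed the job in at about 18 s with the cap held level about 10 cm above the mouth; sign-off gave no verdict.

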